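# Lock the slit lamp's carriage, jack its base up and hold it up for a foot change

### The job

The slit lamp's left-hand feet are to be changed: first lock its rolling carriage by sliding the aluminium lock plate from its block down into the slot beside the carriage, fully home, and let go of it. Set the toe jack on the desk with its round saddle centred under the round lift pad of the ringed lug, and pump the handle until both left-hand feet hang at least 15 mm clear of the desk. Finish with the handle still pressed right down and keep holding it there (your program ends while holding), with nothing but the jack holding that side up and the other things on the desk left where they are.

Things in the scene. Friction and masses are not known exactly. Their poses are not given: they have to be found in the camera images.
- slit_lamp: Slit lamp, 5 kg, on a grey base board 280 x 300 x 22 mm, top 62 mm above the desk. Origin: on the desk under the board's centre; x points away from the robot, y to the left, z up. It stands on four rubber feet and can tip about the two right ones (line y = -125 mm), its left side (+y) rising. Chin-rest posts at x +128, y +-110 mm, 430 mm high.
- carriage: White carriage that rolls very easily along y on the board's rails, parked at its left stop; origin and axes as the slit lamp. Its low deck, 100 mm above the desk, spans x -115 to +105, y -30 to +85 mm; on it a joystick (x -85, y +58, top 186 mm) and, from x +38 on, a white column, lamp tower and microscope (swung to the right), up to 460 mm high.
- lift_pad (a point): Middle of the underside of the round lift pad (24 mm across), 36 mm above the desk. It sits under the jacking lug: flat steel ear 48 mm wide, 8 mm thick, sticking 48 mm out of the board's left side, a ring punched in its top (48 mm high) 24 mm in from the rounded end. Axes as the slit lamp. The smaller plain ear beside it is for a strap.
- near_foot (a point): Sole of the left-hand foot (38 mm across) nearer the robot; height 0 when it stands on the desk; 125 mm left of the board's centre line.
- far_foot (a point): Sole of the left-hand foot farther from the robot, as above.
- slot (a point): Middle of the floor of the lock-plate slot, between the carriage's right face and a dark steel end stop, at the robot's end of the board; axes as the slit lamp. Open at the top; 66 mm long (x), 11 mm wide (y); floor 66 mm above the desk, walls up to 102 mm with flared lips up to 108 mm. The joystick, 94 mm to the left, is the nearest taller thing.
- lock_plate: Aluminium plate 60 x 8 x 90 mm (x, y, z), about 0.11 kg, upright; origin at the middle of its lower edge, z up, y across its thickness. At the start it stands in a 22 mm deep slot of a black block 96 x 44 x 34 mm, lower edge 12 mm and top 102 mm above the desk. Home in the lamp's slot its origin is at point slot, either way round.
- jack: Steel toe jack, 0.9 kg, loose. Origin: underside of its base below the mast; x towards the toe, z up. Base plate 84 mm wide, 6 mm thick, x -75 to +75. Mast 44 mm wide (y), x -15 to +13, top at 112 mm, to be gripped across y near its top; behind it to x -57 a part 92 mm high. The rack sticks out of the mast's top by 13 mm and more as it rises. Toe 34 mm wide, to x +62.
- saddle (a point): Centre of the top of the round saddle (32 mm across) on the toe, 45 mm ahead (+x) of the jack's origin; 28 mm above the desk when down, travel 46 mm. A full first stroke of the handle raises it 12 to 16 mm; as the handle comes up it sinks back 3 to 6 mm on to its catch, so each further stroke gains 10 mm: three strokes are needed, four fit in the travel.
- jack_handle (a joint): Handle angle: 0 at its upper stop (17 degrees above level), grows as it is pressed down, 0.58 rad at the lower stop (17 degrees below level). It must come right up between strokes; a spring brings it up when let go. Pressing it takes 2 to 4 N unloaded, 10 to 15 N with the lamp on it; the jack does not tip. Pivot on the jack at x -45, z 83 mm.
- grip (a point): Middle of the round rubber grip (24 mm thick, 85 mm long) of the handle, which points back (-x) from the jack; 118 mm from the pivot, on the handle's axis, x along the handle towards the pivot. 117 mm above the desk when up, 49 mm when down.
- spare_foot_a: Spare foot: rubber disc 38 mm across with a stem, 61 mm high, upright on the desk; leave alone.
- spare_foot_b: A second spare foot like it; leave alone.
- wrench: Small steel wrench, 150 mm long, lying flat; leave alone.
- screwdriver: Black-handled screwdriver, 170 mm long, lying; leave alone.
- sanitiser: Clear bottle with white cap, 60 mm across, 150 mm high; leave alone.
- occluder: Black eye occluder: paddle 64 mm across on a flat handle, about 170 mm long, 6 mm thick; leave alone.
- glasses_case: Black glasses case 160 x 65 x 42 mm; leave alone.
Things that resemble listed ones, but are neither listed nor needed, are in the scene too. Of the things shaped like the lock_plate, the aluminium one is meant.

How it is judged (in metres and radians):
On the way, in this order (a step that is already met when the one before it is completed fails the run):
1. the lock plate stands fully home in the slot while the lamp still stands on all its feet (horizontal distance between lock_plate and slot below 0.006 m and z of lock_plate in the frame of slot between -0.003 and 0.004 m and angle between the x axis of lock_plate and the x axis of slot, either way round below 0.12 rad and height (world z) of near_foot below 0.004 m and contact force between the fingers and lock_plate below 0.5 N), for 0.2 s.
2. the jack, its saddle under the lift pad, has raised both left-hand feet (horizontal distance between lock_plate and slot below 0.006 m and z of lock_plate in the frame of slot between -0.003 and 0.004 m and angle between the x axis of lock_plate and the x axis of slot, either way round below 0.12 rad and horizontal distance between saddle and lift_pad below 0.012 m and height (world z) of each of near_foot, far_foot above 0.013 m), for 0.2 s.
At the end, for the whole second after the job is handed in: Plate home in the slot (within 6 mm, 4 mm in height); saddle within 12 mm of the pad's centre, jack upright on the desk carrying the lamp; both left feet over 13 mm up; robot still holds the handle down (over 0.5 rad, over 2 N) and touches nothing of the lamp (all of step 2 and contact force between jack and slit_lamp above 8 N and value of joint jack_handle above 0.5 rad and contact force between any of the fingers, the arm and jack above 2 N and contact force between each of the arm, the fingers and slit_lamp below 1 N and angle between jack's own z axis and vertical below 0.1 rad and height (world z) of jack below 0.006 m); the arm keeps its last pose, push and grip.
It fails at once if a bystander is moved more than 40 mm (distance of any of spare_foot_a, spare_foot_b, wrench, screwdriver, sanitiser, occluder, glasses_case from where it was at the start of the episode above 0.04 m).
It also fails if it takes over 72 s, if anything falls off the work surface, if the arm or the gripper's body presses on something with over 40 N, if the wrist force passes 120 N, or if a joint passes its speed limit or range.

### The arm

A 6-joint arm with a two-finger parallel gripper is mounted at the origin on the work surface. World frame = base frame: x ahead of the robot, y to its left, z up, the work surface at z = 0. Lengths are in mm, angles in rad, forces in N, time in s.
With the tool pointing down it reaches from about 275 to 750 mm from the base axis. Payload 10.2 kg.
Tool frame: the origin (TCP) lies at the very end of the fingers, on their centre line; the grasp point (between the pads) lies ctrl.grip_depth behind it (ctrl.grip_depth is the distance from the TCP to the grasp point, in mm); z points along the fingers, y is the direction in which the jaws open and shut (so a half turn about z gives the same grasp; the last joint's range is limited). The gripper opens to 85 mm and grips with 20 to 120 N. Pads are 22 mm wide; open, the fingers measure 114 mm over their backs; the gripper's body (76 mm by 85 mm) begins 54 mm behind the grasp point. The pads swing forward as they close: fully open they stand 13 mm farther back than shut.
Start: joints at [0.993, 0.313, 1.498, -0, 1.331, -0.223], TCP at [182.399, 492.302, 231.294] pointing down, gripper open.
Joint ranges: [-2.94, 2.94], [-0.97, 2.17], [0.19, 2.56], [-1.23, 4.37], [0.02, 3.11], [-2.88, 2.88]. Speed limits (rad/s): [2.39, 2.39, 3.01, 3.14, 3.14, 3.14].

### API

Orientations are given as a unit quaternion [w, x, y, z].
In Python, from rig import telemetry, eyes, ctrl, nets gives the robot as it stands. The module is installed in compiled form; this text tells all that it offers.
- The arm moves only by the tool drive_tool, never from a script. Its argument "series" is text: rows parted by semicolons, each of 7 numbers parted by spaces: the shift along the tool's x, y, z normalised to -1 to 1, where 1 is 0.12 m, then the turn, a rotation vector about the tool's x, y, z normalised to -1 to 1, where 1 is 0.5 rad, then the opening, from 0 (shut) to 1 (fully open). In form: tx ty tz wx wy wz hand; .... A call has 1 to 20 rows; each row is the pose to reach, as a shift and turn from the pose measured when the call began, along the tool's axes at that moment; what a row does not reach only later rows make up. A row lasts 1/10 s, in which the tool goes at most 50 mm and 8.59 degrees, less where a joint would pass 70% of its speed; a pose out of reach is approached as far as the arm can. A call with a number of a shift or a turn outside -1 to 1 is refused whole. A call with a gripper value outside its range is refused whole. The fingers move at their own pace and stop on an object; "newtons" is the grip in N (left out, the last holds). Time passes only in rows, so rows that repeat a pose let the fingers close. It gives the time, the measured TCP pose, the force and the opening at its end, in the units of the state.
- telemetry.sense(): the state, without advancing time (a new reading comes with each control period).
- eyes.capture(name): name is "scene" or "side" or "wrist"; returns a dict with "frame" (480x640x3 uint8, red, green, blue), "fx", "fy", "cx", "cy" (pixels), "view" (4x4, takes a point from world to camera coordinates). Camera axes: x right, y up, looking along -z (the intrinsics and any distortion apply to the point x, -y, -z); pixel columns grow to the right and rows downward; lengths in mm; the calibration is good to about 2 mm. A picture is of the moment at which its call begins. There is no depth.
- ctrl.finish_job(): hands the job in, once; it reports no verdict.
Trained networks look in a picture, given as the dict that the camera call returned (one of the last four; its "shot" number tells which), for a name from the list of things; names that differ only in an ending like _2 or _b are one class to them, and where a whole thing is asked for, a point or a joint stands for the part that bears it (a point fixed in the world has none). Each returns a list of dicts, best first, with "confidence" (0 to 1); they miss things now and then, are a little off and sometimes report something else, mostly with a low value. They report only what shows in the picture. A call takes as long as a camera call. They do not tell look-alikes from the thing itself.
- nets.spot_in(name, picture): "rect" ([left, top, right, bottom] in pixels, round what is visible of it).
The state is a dict: "time_s": time; "joints": joint angles; "dq": joint speeds; "tau": joint torques, N m; "eef_pos": TCP position; "ee_rot": TCP orientation; "force": force on the tool from outside, world axes, zero at the start; "wrist_torque": the same for the moment, N m; "grip_width": opening from 0.0 (shut) to 1.0 (fully open).
Only numpy, scipy, OpenCV 4.12 (cv2) and the standard library are available. Lean on these libraries where they do the work, as an engineer would, in place of code of your own. Each camera call takes 0.05 s, during which the arm holds its last target. There are 200 camera calls.

## Working session

There is one attempt and no reset: what is moved stays moved. The work goes in short steps, Python scripts to look and compute and a tool call to move; the robot and the scene stay as the last step left them, time stands still between calls to the robot, and variables do not carry over. Pictures are saved under pics/ and viewed, about 8 in all and at most 12, crops included, and the job is handed in when it is done.

Besides the shell and the picture viewer there is one more tool, called after "Call:" as name(argument=value, ...) on one line, values as JSON. drive_tool: Moves the arm, as the interface text tells. Scaled input: -1 to 1 covers 0.12 m each way for a shift and 0.5 rad each way for a turn. Its arguments: {"type":"object","properties":{"series":{"type":"string"},"newtons":{"type":"number"}},"required":["series"]}

```bash
mkdir -p pics; ls; cat > h.py <<'E'
import numpy as np, cv2
from rig import telemetry, eyes, ctrl, nets
from scipy.spatial.transform import Rotation as R
def save(p,f): cv2.imwrite(f,cv2.cvtColor(p["frame"],cv2.COLOR_RGB2BGR))
def ray(p,uv):
    V=np.array(p["view"]);Rm=V[:3,:3];o=-Rm.T@V[:3,3]
    d=np.array([(uv[0]-p["cx"])/p["fx"],-(uv[1]-p["cy"])/p["fy"],-1.])
    d=Rm.T@d; return o,d/np.linalg.norm(d)
def atz(p,uv,z):
    o,d=ray(p,uv); return o+d*(z-o[2])/d[2]
def proj(p,X):
    V=np.array(p["view"]);c=V[:3,:3]@np.array(X,float)+V[:3,3]
    return np.array([p["cx"]+p["fx"]*c[0]/-c[2],p["cy"]-p["fy"]*c[1]/-c[2]])
def tri(obs):
    A=np.zeros((3,3));b=np.zeros(3)
    for p,uv in obs:
        o,d=ray(p,uv);M=np.eye(3)-np.outer(d,d);A+=M;b+=M@o
    return np.linalg.solve(A,b)
def rel(pos,Rt=None):
    "normalised shift+turn for a target TCP pose"
    s=telemetry.sense();q=s["ee_rot"];R0=R.from_quat(q,scalar_first=True)
    t=R0.inv().apply(np.array(pos)-s["eef_pos"])/120
    w=(R0.inv()*Rt).as_rotvec()/0.5 if Rt is not None else np.zeros(3)
    return np.round(t,3),np.round(w,3)
def down(yaw):
    "tool pointing down, tool y axis (jaws) at world yaw"
    y=np.array([np.cos(yaw),np.sin(yaw),0]);z=np.array([0,0,-1.]);x=np.cross(y,z)
    return R.from_matrix(np.c_[x,y,z])
E
python3 - <<'E'
from h import *
s=telemetry.sense();print(s["time_s"],s["eef_pos"],s["ee_rot"],ctrl.grip_depth)
for n in ["scene","side","wrist"]:
    p=eyes.capture(n);save(p,f"pics/{n}0.png")
    V=np.array(p["view"]);print(n,p.keys(),p["fx"],p["cx"],p["cy"],np.round(-V[:3,:3].T@V[:3,3]),np.round(V[2,:3],2))
    for k in ["slit_lamp","carriage","lift_pad","lock_plate","jack","saddle","grip","slot"]:
        try:
            for d in nets.spot_in(k,p)[:3]: print("  ",k,round(d["confidence"],2),np.round(d["rect"]))
        except Exception as e: print(k,e)
E
```

```text
pics
0.0 [182.24365316 492.07000229 230.71391497] [-2.74092825e-04  1.76466805e-01  9.84306363e-01 -6.13168872e-04] 18.700000000000003
scene dict_keys(['frame', 'fx', 'fy', 'cx', 'cy', 'view', 'shot']) 495.05186018901617 316.0266568586832 235.60821398862464 [1080.  597.  802.] [0.54 0.49 0.69]
   slit_lamp 0.66 [ 71.  60. 296. 300.]
   carriage 0.88 [ 96.  62. 270. 255.]
   carriage 0.3 [ 71.  62. 298. 297.]
   lift_pad 0.98 [ 71.  64. 295. 299.]
   lift_pad 0.24 [266. 187. 323. 216.]
   lock_plate 0.66 [350. 215. 372. 257.]
   lock_plate 0.64 [370. 192. 394. 230.]
   jack 0.78 [365. 289. 493. 383.]
   saddle 0.82 [381. 287. 417. 319.]
   grip 0.97 [411. 305. 492. 381.]
   grip 0.66 [352. 214. 368. 256.]
   slot 0.78 [ 75.  66. 297. 297.]
   slot 0.67 [349. 216. 369. 257.]
   slot 0.45 [429. 284. 476. 352.]
side dict_keys(['frame', 'fx', 'fy', 'cx', 'cy', 'view', 'shot']) 564.9465119571871 308.43133176878 242.18822455798883 [ 114. -738.  822.] [-0.36 -0.7   0.62]
   slit_lamp 0.76 [309.  87. 560. 410.]
   carriage 0.91 [333.  92. 545. 342.]
   lift_pad 0.74 [309.  88. 562. 405.]
   lift_pad 0.22 [209. 203. 236. 242.]
   lock_plate 0.91 [204. 265. 222. 308.]
   lock_plate 0.62 [254. 235. 265. 278.]
   jack 0.94 [246. 133. 281. 239.]
   saddle 0.66 [244. 133. 282. 240.]
   saddle 0.59 [258. 175. 271. 232.]
   grip 0.93 [252. 131. 266. 175.]
   grip 0.72 [208. 202. 238. 242.]
   slot 0.6 [311.  86. 560. 406.]
wrist dict_keys(['frame', 'fx', 'fy', 'cx', 'cy', 'view', 'shot']) 347.7396796077929 320.3740017868705 242.87240148540485 [119. 516. 374.] [-0.25  0.09  0.96]
```

View pics/scene0.png

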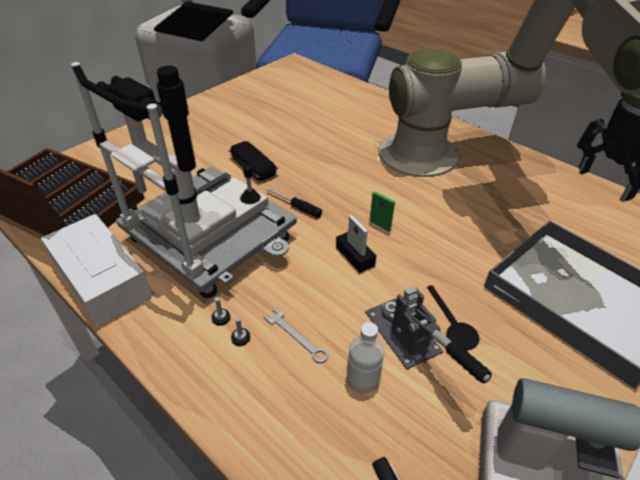

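View pics/side0.png

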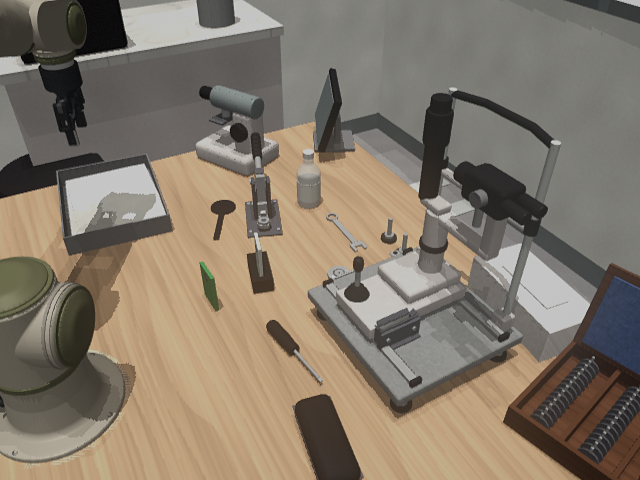

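The aluminium plate stands in its block at scene (357,235) and side (259,256). The green plate at scene (382,210) is the decoy. The jack is at scene (410,325) and side (263,210), and the ringed lug at scene (278,247) and side (340,273). Next I'll zoom in for pixel-accurate measuring.

```bash
python3 - <<'E'
import cv2,numpy as np
def crop(f,x,y,w,h,s):
    i=cv2.imread(f)[y:y+h,x:x+w];i=cv2.resize(i,None,fx=s,fy=s,interpolation=cv2.INTER_CUBIC)
    for k in range(0,w,10): cv2.line(i,(k*s,0),(k*s,6 if k%50 else 12),(0,0,255),1); 
    for k in range(0,h,10): cv2.line(i,(0,k*s),(6,k*s),(0,0,255),1)
    for k in range(0,w,20): cv2.putText(i,str(x+k),(k*s,18),0,.35,(0,0,255),1)
    for k in range(0,h,20): cv2.putText(i,str(y+k),(7,k*s+4),0,.35,(0,0,255),1)
    return i
a=crop('pics/scene0.png',200,165,100,75+25,4)[:300+100]
A=crop('pics/side0.png',315,250,133,100,3)
B=crop('pics/side0.png',228,190,100,100,3)
C=crop('pics/scene0.png',325,205,133,100,3)
D=crop('pics/scene0.png',200,180,133,100,3)
t=np.zeros((600,800,3),np.uint8)
t[:300,:399]=A;t[:300,400:700]=B;t[300:,:399]=D;t[300:,400:799]=crop('pics/scene0.png',365,275,133,100,3)
cv2.imwrite('pics/c1.png',t)
E
```

```text
(no output)
```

View pics/c1.png

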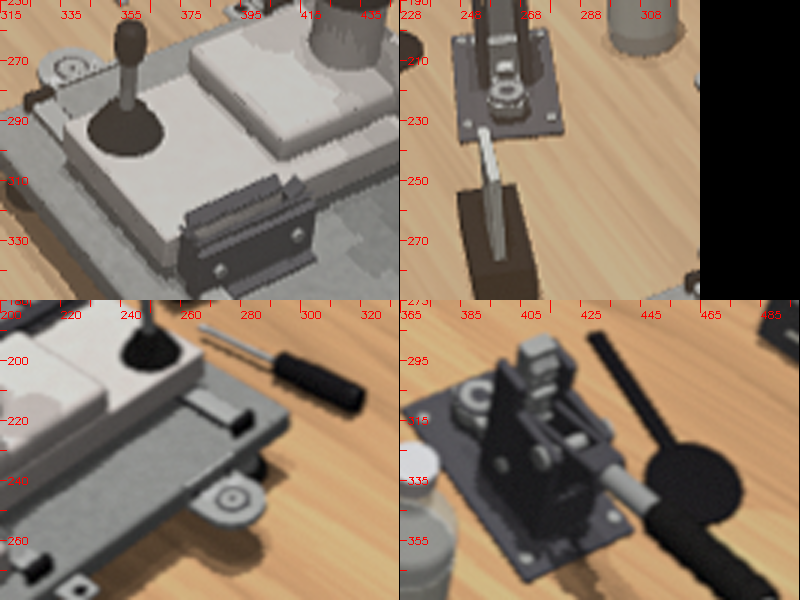

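```bash
python3 - <<'E'
from h import *
S=eyes.capture("scene");D=eyes.capture("side")
r=lambda v:np.round(v,1)
print("lug",r(tri([(S,(277.3,245.7)),(D,(338.3,272.7))])),r(atz(S,(277.3,245.7),48)),r(atz(D,(338.3,272.7),48)))
print("saddle",r(tri([(S,(390,306.7)),(D,(264,220))])),r(atz(S,(390,306.7),28)),r(atz(D,(264,220),28)))
print("board scene",[r(atz(S,u,62)) for u in [(296.7,216),(209,287),(121,218)]])
print("board side",[r(atz(D,u,62)) for u in [(309,290),(403,397),(521,338)]])
print("slot side",r(atz(D,(394.3,319),104)))
for u in [(256,234.3)]: print("plate top side",r(atz(D,u,102)))
for n,P in (("scene",S),("side",D)):
  for d in nets.spot_in("lock_plate",P)[:3]:
    print(n,d["confidence"],r(d["rect"]))
print("plate scene top c",r(atz(S,(357,217),102)))
print("base side",[r(atz(D,u,6)) for u in [(248,236.7),(282,234.3),(245.3,202.7)]])
print("base scene",[r(atz(S,u,6)) for u in [(407.7,368.3),(442.7,353.3),(365,311)]])
E
```

```text
lug [572.6  15.4  48.7] [572.3  14.7  48. ] [572.8  16.1  48. ]
saddle [525.  286.3  27.4] [525.7 286.5  28. ] [524.5 285.8  28. ]
board scene [array([484.6, -12. ,  62. ]), array([753.5,  11.6,  62. ]), array([ 761.4, -296.2,   62. ])]
board side [array([488.1, -14.6,  62. ]), array([ 503.5, -309.2,   62. ]), array([ 761.7, -304.8,   62. ])]
slot side [ 563.9 -191.1  104. ]
plate top side [450.3 151.6 102. ]
scene 0.98 [349.3 214.9 371.3 257.5]
scene 0.68 [370.6 188.4 396.4 231.7]
side 0.82 [199.1 264.  218.5 309.5]
side 0.62 [252.8 232.4 264.2 278.8]
side 0.31 [211.5 199.6 235.4 241.6]
plate scene top c [430.4 117.6 102. ]
base side [array([474.8, 270.8,   6. ]), array([549.7, 240.6,   6. ]), array([524.9, 406.5,   6. ])]
base scene [array([602.7, 387. ,   6. ]), array([531.5, 416.3,   6. ]), array([553.3, 247.4,   6. ])]
```

```bash
python3 - <<'E'
from h import *
D=eyes.capture("side");S=eyes.capture("scene")
a=atz(D,(256.3,233.5),102);b=atz(D,(259.8,250),102)
print(a,b,np.linalg.norm(a-b)); 
for X in (a,b): print(proj(S,X))
# full lamp fit from board corners
from scipy.optimize import least_squares
obs=[(S,(296.7,216),(-140,150,62)),(S,(209,287),(140,150,62)),(S,(121,218),(140,-150,62)),(D,(309,290),(-140,150,62)),(D,(403,397),(-140,-150,62)),(D,(521,338),(140,-150,62))]
def P(v,q): 
    c,s=np.cos(v[2]),np.sin(v[2]);return [v[0]+c*q[0]-s*q[1],v[1]+s*q[0]+c*q[1],q[2]]
f=lambda v:np.concatenate([proj(p,P(v,q))-u for p,u,q in obs])
s=least_squares(f,[625,-157,.07],loss="soft_l1");print(s.x,np.round(f(s.x),1))
c=s.x
print("lug in lamp frame", R.from_euler('z',-c[2]).apply([572.6-c[0],15.4-c[1],48]))
print("slot in lamp frame", R.from_euler('z',-c[2]).apply([563.9-c[0],-191.1-c[1],48]))
i=S["frame"][205:275,330:400];i=cv2.resize(i,None,fx=8,fy=8,interpolation=cv2.INTER_CUBIC)
cv2.imwrite("pics/c2.png",cv2.cvtColor(i,cv2.COLOR_RGB2BGR))
y=np.arctan2(*(b-a)[1::-1]);m=(a+b)/2
print("plate mid,yaw of long axis",m,y)
# view pose
for Y in (y-np.pi/2,y+np.pi/2): print(rel([m[0],m[1],200],down(Y)), R.from_quat(telemetry.sense()["ee_rot"],scalar_first=True).as_matrix().round(2).tolist())
E
```

```text
[452.00818263 153.88282606 102.        ] [435.99345479  99.69398805 102.        ] 56.50576672150276
[363.85489374 229.79428605]
[348.96371819 214.51191584]
[ 6.27772298e+02 -1.52683708e+02  5.12165410e-02] [ 2.  -0.5 -4.9 -0.1 -5.3  3.1 -4.6 -0.1 -3.9  2.1  1.8 -6.2]
lug in lamp frame [-46.49504903 170.6878018   48.        ]
slot in lamp frame [-65.75523341 -35.09602968  48.        ]
plate mid,yaw of long axis [444.00081871 126.78840706 102.        ] -1.8581522760126787
(array([-3.102, -2.099,  0.261]), array([ 0.   , -0.   , -3.276])) [[-0.94, 0.35, -0.0], [0.35, 0.94, 0.0], [0.0, 0.0, -1.0]]
(array([-3.102, -2.099,  0.261]), array([-0.   , -0.   ,  3.007])) [[-0.94, 0.35, -0.0], [0.35, 0.94, 0.0], [0.0, 0.0, -1.0]]
```

View pics/c2.png

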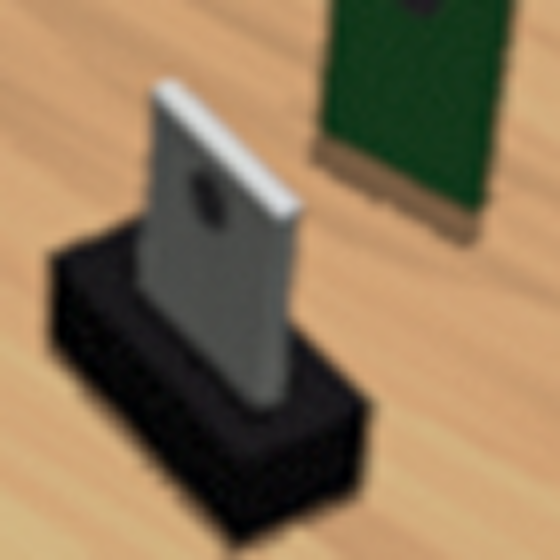

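The plate's top corners in the scene view are (350,216) and (367,231.5), which agrees with the side view to a few mm. Now the arm goes to a view pose above the block.

```bash
cat >> h.py <<'E'
def chain(pos,Rt,n,start=None):
    s=telemetry.sense();p0=np.array(s["eef_pos"]);R0=R.from_quat(s["ee_rot"],scalar_first=True)
    w=(R0.inv()*Rt).as_rotvec();p=p0;Rc=R0
    for k in range(1,n+1):
        pn=p0+(np.array(pos)-p0)*k/n;Rn=R0*R.from_rotvec(w*k/n)
        print(np.round(np.r_[Rc.inv().apply(pn-p)/120,(Rc.inv()*Rn).as_rotvec()/.5],3));p=pn;Rc=Rn
E
python3 - <<'E'
from h import *
chain([443.5,127,205],down(-0.288),4)
E
```

```text
[-0.774 -0.525  0.055 -0.    -0.     0.752]
[-0.913 -0.204  0.055 -0.    -0.     0.752]
[-0.924  0.146  0.055 -0.    -0.     0.752]
[-0.806  0.475  0.055 -0.    -0.     0.752]
```

Call:
drive_tool(series="-0.774 -0.525 0.055 0 0 0.752 1;-0.774 -0.525 0.055 0 0 0.752 1;-0.774 -0.525 0.055 0 0 0.752 1;-0.774 -0.525 0.055 0 0 0.752 1")

```text
time_s: 2.05
eef_pos: [248.6, 399.9, 224.8]
ee_rot: [0.0, 0.359, 0.933, 0.0]
force: [0.4, 0.8, 0.6]
grip_width: 0.998
```

Call:
drive_tool(series="-0.913 -0.204 0.055 0 0 0.752 1;-0.913 -0.204 0.055 0 0 0.752 1;-0.913 -0.204 0.055 0 0 0.752 1;-0.913 -0.204 0.055 0 0 0.752 1")

```text
time_s: 2.45
eef_pos: [314.2, 307.8, 218.3]
ee_rot: [0.0, 0.528, 0.849, 0.0]
force: [-0.3, 1.2, -0.3]
grip_width: 1.004
```

Call:
drive_tool(series="-0.924 0.146 0.055 0 0 0.752 1;-0.924 0.146 0.055 0 0 0.752 1;-0.924 0.146 0.055 0 0 0.752 1;-0.924 0.146 0.055 0 0 0.752 1")

```text
time_s: 2.85
eef_pos: [379.5, 216.4, 211.7]
ee_rot: [-0.0, 0.677, 0.736, 0.0]
force: [0.1, 0.6, -0.4]
grip_width: 0.999
```

Call:
drive_tool(series="-0.806 0.475 0.055 0 0 0.752 1;-0.806 0.475 0.055 0 0 0.752 1;-0.806 0.475 0.055 0 0 0.752 1;-0.806 0.475 0.055 0 0 0.752 1;-0.806 0.475 0.055 0 0 0.752 1")

```text
time_s: 3.35
eef_pos: [443.8, 126.6, 205.1]
ee_rot: [-0.0, 0.801, 0.599, 0.0]
force: [-0.3, 1.0, -0.4]
grip_width: 1.0
```

```bash
python3 - <<'E'
from h import *
s=telemetry.sense();print(s["time_s"],s["eef_pos"],s["joints"],s["force"])
p=eyes.capture("wrist");save(p,"pics/w1.png");np.save("w1.npy",np.array([p[k] for k in("fx","fy","cx","cy")]))
for k in ["lock_plate"]:
    for d in nets.spot_in(k,p)[:3]: print(k,round(d["confidence"],2),np.round(d["rect"]))
import pickle;pickle.dump({k:v for k,v in p.items()},open("w1.pkl","wb"))
E
```

```text
3.35 [443.80905836 126.58474225 205.07680712] [2.25917714e-02 1.96743065e-01 1.71966602e+00 9.44419509e-04
 1.22527024e+00 3.07977932e-01] [-0.27585224  0.98176567 -0.40324847]
lock_plate 0.65 [626. 190. 639. 220.]
lock_plate 0.64 [315. 181. 326. 273.]
lock_plate 0.64 [161. 234. 230. 309.]
```

View pics/w1.png

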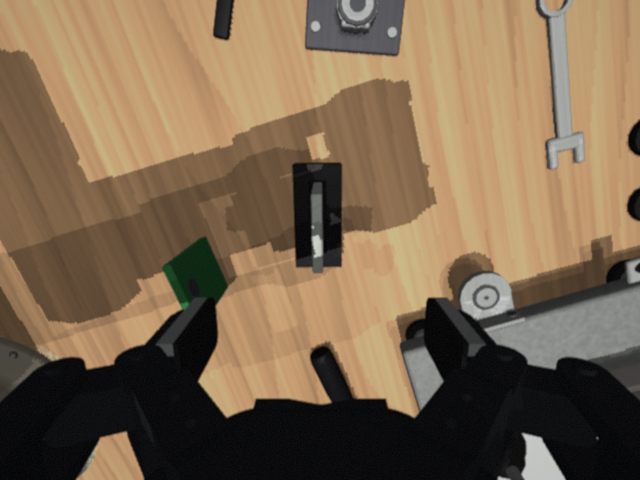

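The wrist view shows the aluminium plate in its block at (318,225), the lug ring at (486,295) and the jack saddle at (357,10). I'll take the edges numerically.

```bash
python3 - <<'E'
import pickle
from h import *
p=pickle.load(open("w1.pkl","rb"));g=cv2.cvtColor(p["frame"],cv2.COLOR_RGB2GRAY)
for y in range(176,276,4): print(y,g[y,306:332])
r=lambda v:np.round(v,1)
S=eyes.capture("scene");D=eyes.capture("side")
print("lug",r(atz(p,(486,295),48)),r(tri([(p,(486,295)),(S,(277.3,245.7)),(D,(338.3,272.7))])))
print("saddle",r(atz(p,(356.5,9),28)),r(tri([(p,(356.5,9)),(S,(390,306.7)),(D,(264,220))])))
for X in ([452,154,102],[436,100,102],[452,154,34],[436,100,34]): print(proj(p,X))
E
```

```text
176 [16 16 17 18 14 15 20 19 26 29 27 27 26 28 28 26 28 27 26 27 27 30 28 25
 28 27]
180 [12 18 11 14 16 12 10 14 11 17 19 14 18 17 19 17 20 19 20 17 24 30 28 26
 28 25]
184 [15 16 15  8  7 11 26 50 67 69 69 68 69 69 68 59 32 16 11 15 23 26 27 25
 28 27]
188 [15 18 14  4  6 23 44 65 71 69 69 69 70 69 69 61 36 13 14 14 21 25 26 26
 25 25]
192 [17 14 15 10 16 39 65 69 68 68 67 68 68 70 68 59 33 17 12 11 21 22 24 27
 25 26]
196 [ 15  11  11  18  47  87 104 108 110 113 113 114 116 116 110  93  47  14
  11  17  19  24  26  25  24  27]
200 [ 12  13  13  15  44  81 104 114 116 115 114 114 117 115 111  94  47  15
   6   9  15  26  25  24  25  22]
204 [ 18  16  17  11  37  73 102 114 115 115 115 113 112 109 107  90  50  18
   7  12  15  18  17  24  24  25]
208 [ 13  12  14  13  35  69 100 109 108 108 111 112 115 114 110  93  51  15
  10   8  13  16  12  12  17  16]
212 [ 16  13  18   8  27  63  99 112 114 114 113 113 114 114 110  90  50  19
  12  12   9  16  13  14  15  20]
216 [ 18  17   9  12  24  60  97 111 113 112 112 112 112 112 110  92  50  19
  12  10  13  13  16  20  37  46]
220 [ 15 
[... 943 characters left out ...]
 22  29  33  32  35  49  73 126 183 196 185 159 149 147 137 105  79  50
  40  42  41  42  37  39  40  41]
260 [42 41 43 44 41 46 60 83 89 90 89 90 90 89 89 86 75 49 38 38 40 41 38 40
 39 37]
264 [41 39 40 41 41 42 59 81 90 89 91 90 92 90 91 86 76 50 39 40 37 37 37 37
 37 38]
268 [128 129 129 133 140 130 102  88  88  90  90  91  90  90  88  86  94 114
 132 137 136 134 132 131 132 137]
272 [142 140 138 140 141 141 129 109  96  92  94  94  95  94  95  97 112 133
 137 141 149 153 153 154 156 154]
lug [573.6  20.3  48. ] [573.5  17.4  47.7]
saddle [520.9 285.8  28. ] [523.4 286.1  26.8]
[320.37861034 203.85046603]
[320.17230405 278.09641559]
[320.43961662 191.89223166]
[320.27178417 251.8345853 ]
```

```bash
python3 - <<'E'
import pickle
from h import *
p=pickle.load(open("w1.pkl","rb"))
S=eyes.capture("scene");D=eyes.capture("side")
a=atz(p,(316.1,195),102);b=atz(p,(318,273),102);m=(a+b)/2;y=np.arctan2(*(a-b)[1::-1])
print(a,b,np.linalg.norm(a-b),m,y)
print("tri far",tri([(p,(316.1,195)),(S,(367.1,231)),(D,(256.3,233))]),"near",tri([(p,(318,273)),(S,(350,216)),(D,(259.8,250))]))
s=telemetry.sense()
print(rel([m[0],m[1],62+0],down(y-np.pi/2)),rel([m[0],m[1],112],down(y-np.pi/2)))
E
```

```text
[450.87101771 160.88226709 102.        ] [435.58488267 104.37680386 102.        ] 58.53659794969916 [443.22795019 132.62953547 102.        ] 1.30659531803134
tri far [451.47457779 159.96982842 100.55991226] near [436.17144015 102.97768794  99.57414126]
(array([ 0.054, -0.024,  1.193]), array([ 0.001, -0.001, -0.051])) (array([ 0.054, -0.024,  0.777]), array([ 0.001, -0.001, -0.051]))
```

Call:
drive_tool(series="0.05 -0.022 0.3 0 0 -0.045 1;0.05 -0.022 0.7 0 0 -0.045 1;0.05 -0.022 0.9 0 0 -0.045 0.6;0.05 -0.022 0.9 0 0 -0.045 0.6;0.05 -0.022 0.9 0 0 -0.045 0.6")

```text
time_s: 4.15
eef_pos: [443.8, 132.3, 98.1]
ee_rot: [0.0, 0.795, 0.607, 0.001]
force: [0.4, 0.3, 0.2]
grip_width: 0.607
```

Call:
drive_tool(series="0 0 0.275 0 0 0 0.6;0 0 0.275 0 0 0 0.6;0 0 0.275 0 0 0 0;0 0 0.275 0 0 0 0;0 0 0.275 0 0 0 0;0 0 0.275 0 0 0 0;0 0 0.275 0 0 0 0;0 0 0.275 0 0 0 0", newtons=40)

```text
time_s: 4.95
eef_pos: [444.4, 132.4, 66.4]
ee_rot: [0.001, 0.795, 0.607, 0.001]
force: [-2.7, 0.4, 7.3]
grip_width: 0.085
```

Call:
drive_tool(series="0 0 -0.3 0 0 0 0;0 0 -0.6 0 0 0 0;0 0 -1 0 0 0 0;0 0 -1 0 0 0 0;0 0 -1 0 0 0 0")

```text
time_s: 5.45
eef_pos: [444.2, 132.3, 187.3]
ee_rot: [0.001, 0.795, 0.607, 0.002]
force: [-0.2, 0.7, -2.1]
grip_width: 0.088
```

Call:
drive_tool(series="0 0 -0.3 0 0 0 0;0 0 -0.6 0 0 0 0;0 0 -0.67 0 0 0 0;0 0 -0.67 0 0 0 0")

```text
time_s: 5.85
eef_pos: [443.8, 132.3, 267.4]
ee_rot: [0.001, 0.795, 0.607, 0.002]
force: [0.6, 0.8, -1.0]
grip_width: 0.089
```

```bash
python3 - <<'E'
from h import *
s=telemetry.sense();print(s["time_s"],s["eef_pos"],s["force"],s["grip_width"])
chain([546,-255,265],R.from_quat(s["ee_rot"],scalar_first=True),4)
D=eyes.capture("side");print([atz(D,u,300).round() for u in [(490,180),(435,130),(500,190)]])
E
```

```text
5.85 [443.77812863 132.27312323 267.39321606] [ 0.60854181  0.75801889 -1.01669001] 0.08858525262293261
[-0.722  0.418  0.005  0.     0.     0.   ]
[-0.722  0.418  0.005  0.     0.     0.   ]
[-0.722  0.418  0.005  0.     0.     0.   ]
[-0.722  0.418  0.005  0.     0.     0.   ]
[array([ 775., -145.,  300.]), array([809.,  51., 300.]), array([ 768., -177.,  300.])]
```

Microscope is far in x (~770); clear.

Call:
drive_tool(series="-0.36 0.21 0 0 0 0 0;-0.722 0.418 0 0 0 0 0;-0.95 0.55 0 0 0 0 0;-0.95 0.55 0 0 0 0 0")

```text
time_s: 6.3
eef_pos: [476.9, 1.8, 263.6]
ee_rot: [-0.001, 0.796, 0.605, -0.0]
force: [-0.4, 0.8, -0.9]
grip_width: 0.09
```

Call:
drive_tool(series="-0.36 0.21 0 0 0 0 0;-0.722 0.418 0 0 0 0 0;-0.95 0.55 0 0 0 0 0;-0.95 0.55 0 0 0 0 0")

```text
time_s: 6.7
eef_pos: [509.9, -128.4, 260.7]
ee_rot: [-0.002, 0.797, 0.604, -0.001]
force: [-0.6, 0.2, -1.1]
grip_width: 0.088
```

Call:
drive_tool(series="-0.36 0.21 0 0 0 0 0;-0.722 0.418 0 0 0 0 0;-0.98 0.57 0 0 0 0 0;-0.98 0.57 0 0 0 0 0;-0.98 0.57 0 0 0 0 0")

```text
time_s: 7.2
eef_pos: [543.7, -259.3, 258.3]
ee_rot: [-0.004, 0.797, 0.604, -0.002]
force: [0.4, -0.1, -1.8]
grip_width: 0.089
```

```bash
python3 - <<'E'
from h import *
s=telemetry.sense();print(s["time_s"],s["eef_pos"],s["joints"].round(2),s["force"])
p=eyes.capture("wrist");import pickle;pickle.dump(p,open("w2.pkl","wb"))
f=cv2.cvtColor(p["frame"],cv2.COLOR_RGB2BGR)
c=proj(p,[564,-191,104]);print(c)
x,y=int(c[0])-80,max(0,int(c[1])-60);i=f[y:y+120,x:x+160];print(x,y)
i=cv2.resize(i,None,fx=5,fy=5,interpolation=cv2.INTER_CUBIC)
for k in range(0,160,20): cv2.putText(i,str(x+k),(k*5,12),0,.4,(0,0,255),1)
for k in range(0,120,20): cv2.putText(i,str(y+k),(0,k*5+4),0,.4,(0,0,255),1)
cv2.imwrite("pics/w2.png",i)
E
```

```text
7.2 [ 543.67429508 -259.27199312  258.33614407] [-0.64  0.48  1.19 -0.    1.48 -0.36] [ 0.43057628 -0.0914794  -1.8316745 ]
[323.17709028 142.68547887]
243 82
```

View pics/w2.png

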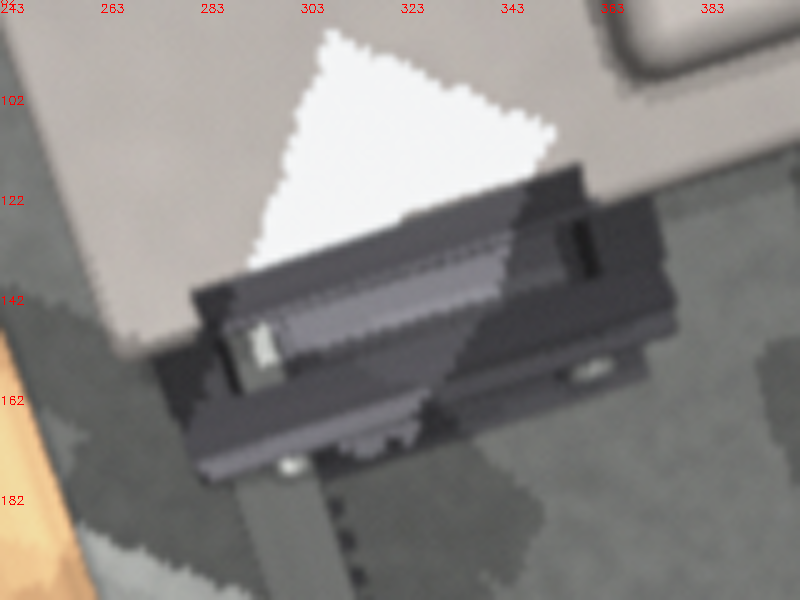

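```bash
python3 - <<'E'
import pickle
from h import *
from scipy.optimize import least_squares
p=pickle.load(open("w2.pkl","rb"))
C=lambda u:np.array([243+u[0]/5,82+u[1]/5])
def P(v,q):
    c,s=np.cos(v[2]),np.sin(v[2]);return [v[0]+c*q[0]-s*q[1],v[1]+s*q[0]+c*q[1],q[2]]
# (pixel, local y, z) lines
L=[((192,290),11.5,108),((580,165),11.5,108),((195,440),-11.5,108),((670,287),-11.5,108),((232,318),5.5,102),((520,235),5.5,102),((240,395),-5.5,102),((565,290),-5.5,102)]
def f(v):
    r=[]
    for u,y,z in L:
        a=proj(p,P(v,[-40,y,z]));b=proj(p,P(v,[40,y,z]));n=np.array([-(b-a)[1],(b-a)[0]]);r.append(n@(C(u)-a)/np.linalg.norm(n))
    a=atz(p,C((386,228)),108)
    r.append((np.cos(v[2])*(a[0]-v[0])+np.sin(v[2])*(a[1]-v[1])))
    return r
s=least_squares(f,[564,-191,.05]);v=s.x;print(v,np.round(f(v),1))
fr=cv2.cvtColor(p["frame"],cv2.COLOR_RGB2BGR)
i=cv2.resize(fr[82:202,243:403],None,fx=5,fy=5,interpolation=cv2.INTER_CUBIC)
for y,z,c in((11.5,108,(0,0,255)),(-11.5,108,(0,0,255)),(5.5,102,(0,255,0)),(-5.5,102,(0,255,0)),(5.5,66,(255,128,0)),(-5.5,66,(255,128,0))):
    q=[tuple(((proj(p,P(v,[x,y,z]))-[243,82])*5).astype(int)) for x in(-33,33)];cv2.line(i,*q,c,1)
D=eyes.capture("side");j=cv2.cvtColor(D["frame"],cv2.COLOR_RGB2BGR);x0,y0=355,290
j=cv2.resize(j[y0:y0+75,x0:x0+100],None,fx=4,fy=4,interpolation=cv2.INTER_CUBIC)
for y,z,c in((11.5,108,(0,0,255)),(-11.5,108,(0,0,255)),(5.5,102,(0,255,0)),(-5.5,102,(0,255,0))):
    q=[tuple(((proj(D,P(v,[x,y,z]))-[x0,y0])*4).astype(int)) for x in(-33,33)];cv2.line(j,*q,c,1)
o=np.zeros((600,800,3),np.uint8);o[:480,:640]=cv2.resize(i,(640,480));o[300:,400:]=j;cv2.imwrite("pics/w2o.png",o)
E
```

```text
[ 5.65086853e+02 -1.90838030e+02  2.32807963e-02] [-0.3 -0.2 -0.7 -1.3 -0.5  1.3  1.   0.6 -0. ]
```

View pics/w2o.png

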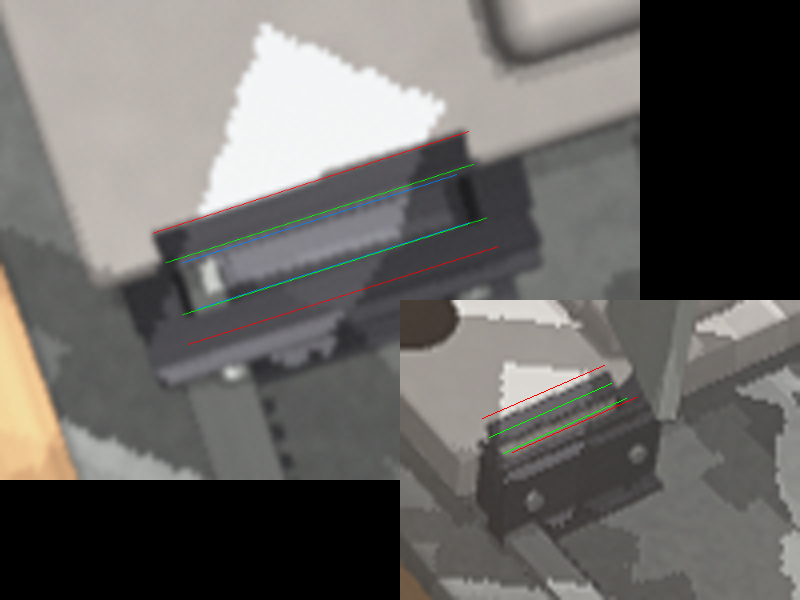

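The wrist overlay matches the slot lips and end slits to about 1 px. The side overlay is about 2 px off (roughly 2 mm). I'll rotate and hover over the slot, then check against the side view.

```bash
python3 - <<'E'
from h import *
chain([564.7,-191,200],down(1.60),4)
E
```

```text
[ 0.147  0.005  0.124 -0.002 -0.004 -0.936]
[ 0.129  0.071  0.124 -0.002 -0.004 -0.936]
[ 0.084  0.121  0.124 -0.002 -0.004 -0.936]
[ 0.02   0.146  0.124 -0.002 -0.004 -0.936]
```

Call:
drive_tool(series="0.147 0.005 0.124 -0.002 -0.004 -0.936 0;0.147 0.005 0.124 -0.002 -0.004 -0.936 0;0.147 0.005 0.124 -0.002 -0.004 -0.936 0;0.147 0.005 0.124 -0.002 -0.004 -0.936 0")

```text
time_s: 7.7
eef_pos: [549.1, -240.0, 244.9]
ee_rot: [-0.003, 0.633, 0.774, -0.001]
force: [1.2, -1.0, -1.5]
grip_width: 0.091
```

Call:
drive_tool(series="0.129 0.071 0.124 -0.002 -0.004 -0.936 0;0.129 0.071 0.124 -0.002 -0.004 -0.936 0;0.129 0.071 0.124 -0.002 -0.004 -0.936 0;0.129 0.071 0.124 -0.002 -0.004 -0.936 0")

```text
time_s: 8.1
eef_pos: [554.3, -222.2, 230.1]
ee_rot: [-0.002, 0.437, 0.9, -0.001]
force: [-0.5, -0.3, -1.9]
grip_width: 0.088
```

Call:
drive_tool(series="0.084 0.121 0.124 -0.002 -0.004 -0.936 0;0.084 0.121 0.124 -0.002 -0.004 -0.936 0;0.084 0.121 0.124 -0.002 -0.004 -0.936 0;0.084 0.121 0.124 -0.002 -0.004 -0.936 0")

```text
time_s: 8.5
eef_pos: [559.4, -204.8, 215.4]
ee_rot: [-0.001, 0.217, 0.976, -0.0]
force: [-0.5, -0.4, -0.4]
grip_width: 0.087
```

Call:
drive_tool(series="0.02 0.146 0.124 -0.002 -0.004 -0.936 0;0.02 0.146 0.124 -0.002 -0.004 -0.936 0;0.02 0.146 0.124 -0.002 -0.004 -0.936 0;0.02 0.146 0.124 -0.002 -0.004 -0.936 0;0.02 0.146 0.124 -0.002 -0.004 -0.936 0")

```text
time_s: 9.0
eef_pos: [564.6, -187.9, 200.6]
ee_rot: [0.001, -0.012, 1.0, 0.0]
force: [0.1, 0.5, 0.0]
grip_width: 0.085
```

```bash
python3 - <<'E'
from h import *
s=telemetry.sense();print(s["time_s"],s["eef_pos"],s["joints"].round(2),s["force"])
print(rel([564.7,-191,170],down(1.6)))
E
```

```text
9.0 [ 564.63557011 -187.85155242  200.61739583] [-0.52  0.49  1.32  0.    1.33 -2.11] [0.09796949 0.48761944 0.02697784]
(array([ 0.   , -0.026,  0.255]), array([ 0.001,  0.002, -0.012]))
```

Call:
drive_tool(series="0 -0.026 0.255 0 0 -0.012 0;0 -0.026 0.255 0 0 -0.012 0;0 -0.026 0.255 0 0 -0.012 0;0 -0.026 0.255 0 0 -0.012 0")

```text
time_s: 9.4
eef_pos: [565.2, -191.1, 171.4]
ee_rot: [0.001, -0.014, 1.0, -0.0]
force: [-0.0, 0.4, -1.6]
grip_width: 0.087
```

```bash
python3 - <<'E'
from h import *
s=telemetry.sense();print(s["time_s"],s["eef_pos"],s["force"])
D=eyes.capture("side");W=eyes.capture("wrist")
f=cv2.cvtColor(D["frame"],cv2.COLOR_RGB2BGR);x,y=345,240
i=cv2.resize(f[y:y+120,x:x+100],None,fx=5,fy=5,interpolation=cv2.INTER_CUBIC)
for k in range(0,100,20): cv2.putText(i,str(x+k),(k*5,12),0,.4,(0,0,255),1)
for k in range(0,120,20): cv2.putText(i,str(y+k),(0,k*5+4),0,.4,(0,0,255),1)
g=cv2.cvtColor(W["frame"],cv2.COLOR_RGB2BGR)[180:480,170:470]
g=cv2.resize(g,(300,300))
o=np.zeros((600,800,3),np.uint8);o[:,:500]=i;o[:300,500:]=g;cv2.imwrite("pics/h.png",o)
E
```

```text
9.4 [ 565.18058362 -191.10734601  171.35678284] [-0.02686151  0.3621801  -1.61668745]
```

View pics/h.png

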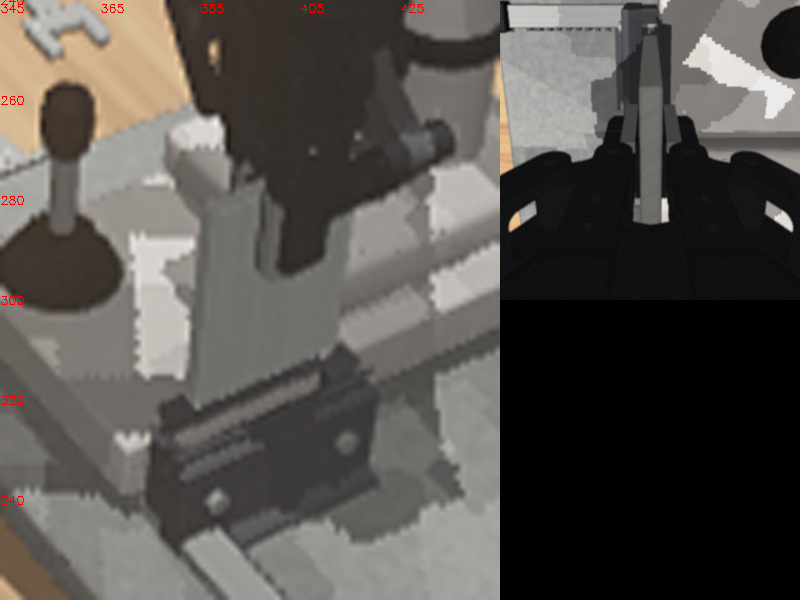

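The side view shows the plate's bottom edge (about 383–413, 320–309) directly over the slot opening (381–409, 328–316), centred along it. Descending.

Call:
drive_tool(series="-0.003 0 0.08 0 0 0 0;-0.003 0 0.14 0 0 0 0;-0.003 0 0.2 0 0 0 0;-0.003 0 0.26 0 0 0 0;-0.003 0 0.26 0 0 0 0", newtons=30)

```text
time_s: 10.0
eef_pos: [565.1, -190.8, 138.6]
ee_rot: [0.0, -0.014, 1.0, 0.0]
force: [-0.9, 0.2, -0.6]
grip_width: 0.09
```

Call:
drive_tool(series="0 0 0.05 0 0 0 0;0 0 0.1 0 0 0 0;0 0 0.14 0 0 0 0;0 0 0.16 0 0 0 0;0 0 0.16 0 0 0 0")

```text
time_s: 10.5
eef_pos: [565.3, -191.0, 120.4]
ee_rot: [0.001, -0.014, 1.0, -0.0]
force: [-2.6, 1.8, 6.9]
grip_width: 0.086
```

Call:
drive_tool(series="0 0 0.02 0 0 0 0;0 0 0.02 0 0 0 0;0 0 0.02 0 0 0 0.35;0 0 0.02 0 0 0 0.35;0 0 0.02 0 0 0 0.35;0 0 0.02 0 0 0 0.35")

```text
time_s: 11.1
eef_pos: [565.2, -190.9, 117.8]
ee_rot: [0.001, -0.014, 1.0, 0.0]
force: [0.3, -0.6, 0.5]
grip_width: 0.348
```

Call:
drive_tool(series="0 0 -0.2 0 0 0 0.35;0 0 -0.6 0 0 0 0.35;0 0 -1 0 0 0 0.35;0 0 -1 0 0 0 0.35;0 0 -1 0 0 0 0.35")

```text
time_s: 11.6
eef_pos: [565.3, -191.1, 238.2]
ee_rot: [0.001, -0.014, 1.0, -0.0]
force: [-0.3, -0.3, -0.9]
grip_width: 0.349
```

```bash
python3 - <<'E'
from h import *
import pickle
s=telemetry.sense();print(s["time_s"],s["eef_pos"],s["force"])
D=eyes.capture("side");S=eyes.capture("scene");W=eyes.capture("wrist")
def cr(p,x,y,w,h,k): return cv2.resize(cv2.cvtColor(p["frame"],cv2.COLOR_RGB2BGR)[y:y+h,x:x+w],None,fx=k,fy=k,interpolation=cv2.INTER_CUBIC)
o=np.zeros((600,800,3),np.uint8);o[:300,:400]=cr(D,345,260,100,75,4);o[:300,400:]=cr(S,120,150,100,75,4);o[300:,:400]=cr(W,120,200,400,300,1)[:300] if 0 else cv2.resize(cv2.cvtColor(W["frame"],cv2.COLOR_RGB2BGR),(400,300))
cv2.imwrite("pics/p.png",o)
v=[565.1,-190.9,.03]
for x in(-30,30):print("expected top corners side px", proj(D,[v[0]+x,v[1]+x*.03,156]))
E
```

```text
11.6 [ 565.26698139 -191.05562229  238.23292201] [-0.32036251 -0.27914428 -0.85486996]
expected top corners side px [382.83741416 303.3685343 ]
expected top corners side px [411.55070048 291.0035963 ]
```

View pics/p.png

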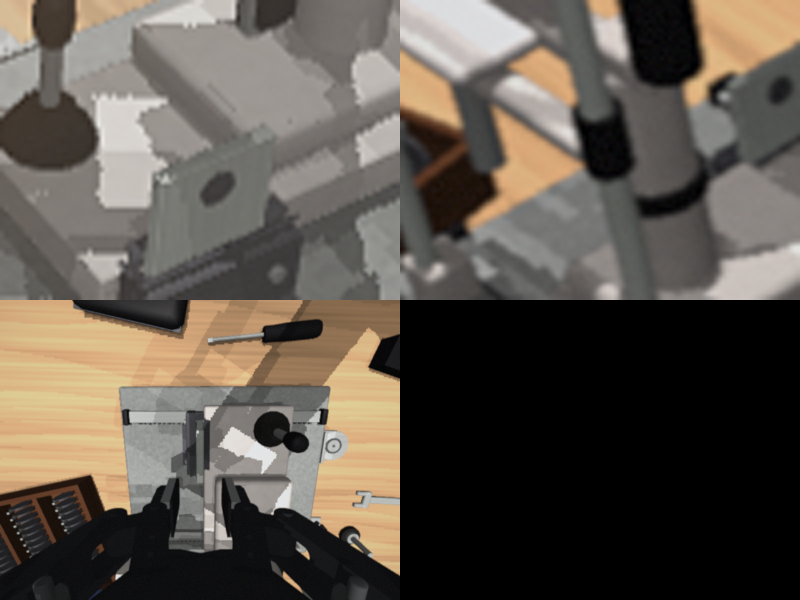

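The plate stands home in the slot: its top edge sits at side (384,306)–(412,292), within the offset already known from that camera. Next, refine the lug position and fly to the jack.

```bash
python3 - <<'E'
from h import *
import pickle
W=eyes.capture("wrist");pickle.dump(W,open("w3.pkl","wb"))
g=cv2.cvtColor(W["frame"],cv2.COLOR_RGB2GRAY);x,y=500,195
c=g[y:y+75,x:x+75];c=cv2.resize(c,None,fx=4,fy=4,interpolation=cv2.INTER_CUBIC)
h=cv2.HoughCircles(c,cv2.HOUGH_GRADIENT,1,40,param1=120,param2=20,minRadius=20,maxRadius=70)
print(h)
if h is not None:
  for q in h[0][:3]: u=(x+q[0]/4,y+q[1]/4);print(u,q[2]/4,atz(W,u,48).round(1))
chain([540,329,235],down(-0.342),5)
E
```

```text
[[[126.5 143.5  59. ]]]
(np.float32(531.625), np.float32(230.875)) 14.75 [570.6  16.8  48. ]
[ 0.017  0.867  0.003 -0.    -0.001  0.776]
[ 0.344  0.796  0.003 -0.    -0.001  0.776]
[ 0.62   0.607  0.003 -0.    -0.001  0.776]
[ 0.803  0.327  0.003 -0.    -0.001  0.776]
[ 0.867 -0.001  0.002 -0.    -0.001  0.776]
```

Call:
drive_tool(series="0.017 0.867 0 0 0 0.776 0.6;0.017 0.867 0 0 0 0.776 0.8;0.017 0.867 0 0 0 0.776 1;0.017 0.867 0 0 0 0.776 1")

```text
time_s: 12.2
eef_pos: [559.5, -85.4, 235.7]
ee_rot: [-0.001, 0.178, 0.984, 0.001]
force: [-0.9, -1.9, 0.8]
grip_width: 0.994
```

Call:
drive_tool(series="0.344 0.796 0 0 0 0.776 1;0.344 0.796 0 0 0 0.776 1;0.344 0.796 0 0 0 0.776 1;0.344 0.796 0 0 0 0.776 1")

```text
time_s: 12.6
eef_pos: [554.3, 19.2, 235.4]
ee_rot: [-0.002, 0.363, 0.932, 0.0]
force: [-0.8, -0.9, -0.4]
grip_width: 1.0
```

Call:
drive_tool(series="0.62 0.607 0 0 0 0.776 1;0.62 0.607 0 0 0 0.776 1;0.62 0.607 0 0 0 0.776 1;0.62 0.607 0 0 0 0.776 1")

```text
time_s: 13.0
eef_pos: [549.0, 123.1, 235.1]
ee_rot: [-0.002, 0.534, 0.845, -0.0]
force: [0.3, -0.3, 0.3]
grip_width: 0.999
```

Call:
drive_tool(series="0.803 0.327 0 0 0 0.776 1;0.803 0.327 0 0 0 0.776 1;0.803 0.327 0 0 0 0.776 1;0.803 0.327 0 0 0 0.776 1")

```text
time_s: 13.4
eef_pos: [543.6, 226.3, 234.8]
ee_rot: [-0.002, 0.685, 0.728, -0.001]
force: [0.6, -0.2, -0.7]
grip_width: 0.994
```

Call:
drive_tool(series="0.867 0 0 0 0 0.776 1;0.867 0 0 0 0 0.776 1;0.867 0 0 0 0 0.776 1;0.867 0 0 0 0 0.776 1;0.867 0 0 0 0 0.776 1")

```text
time_s: 13.9
eef_pos: [538.4, 327.8, 234.8]
ee_rot: [-0.002, 0.812, 0.584, -0.002]
force: [-0.6, -0.0, -0.2]
grip_width: 1.002
```

```bash
python3 - <<'E'
from h import *
import pickle
s=telemetry.sense();print(s["time_s"],s["eef_pos"],s["joints"].round(2))
W=eyes.capture("wrist");pickle.dump(W,open("w4.pkl","wb"));save(W,"pics/w4.png")
for k in ("jack","saddle","grip"):
  for d in nets.spot_in(k,W)[:2]: print(k,round(d["confidence"],2),np.round(d["rect"]))
o=np.array([540,329.]);d=np.array([-.335,-.942]);n=np.array([.942,-.335])
for x,y,z in((-1,22,112),(-1,-22,112),(-15,0,112),(13,0,112),(45,0,28),(75,42,6),(75,-42,6)):print((x,y,z),proj(W,[*(o+d*x+n*y),z]).round())
E
```

```text
13.9 [538.36236195 327.80410604 234.78669656] [0.36 0.55 1.14 0.   1.46 0.68]
jack 0.82 [283.   3. 361. 275.]
saddle 0.98 [304. 215. 336. 265.]
saddle 0.17 [500. 438. 567. 480.]
grip 0.82 [307.   0. 347. 216.]
grip 0.58 [412. 126. 531. 199.]
(-1, 22, 112) [350. 233.]
(-1, -22, 112) [294. 232.]
(-15, 0, 112) [323. 215.]
(13, 0, 112) [322. 250.]
(45, 0, 28) [321. 256.]
(75, 42, 6) [358. 276.]
(75, -42, 6) [284. 274.]
```

View pics/w4.png

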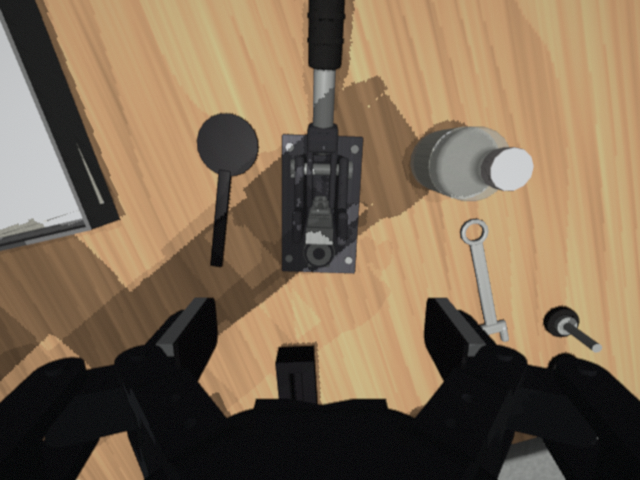

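The wrist view shows the jack's base corners at (283,135), (362,138), (356,273) and (282,271), and the saddle at (319,254). The bottle and occluder are well to either side.

```bash
python3 - <<'E'
from h import *
import pickle
W=pickle.load(open("w4.pkl","rb"));S=eyes.capture("scene");D=eyes.capture("side")
q=[atz(W,u,6) for u in((283,135),(362,138),(356,273),(282,271))]
print(np.round(q,1),np.mean(q,0))
d=(q[2]+q[3]-q[0]-q[1])[:2];y=np.arctan2(d[1],d[0]);d/=np.linalg.norm(d);print("yaw",y)
sa=atz(W,(319,254),28);st=tri([(W,(319,254)),(S,(390,306.7)),(D,(264,220))]);print("saddle",sa,st,"origin",sa[:2]-45*d,st[:2]-45*d)
w3=pickle.load(open("w3.pkl","rb"));w1=pickle.load(open("w1.pkl","rb"))
print("lug",tri([(S,(277.3,245.7)),(D,(338.3,272.7)),(w1,(486,295)),(w3,(531.6,230.9))]))
E
```

```text
[[526.3 415.1   6. ]
 [601.9 386.7   6. ]
 [553.4 248.2   6. ]
 [474.5 277.    6. ]] [538.99159507 331.75606034   6.        ]
yaw -1.9187049043397875
saddle [523.08220832 289.36086955  28.        ] [524.29220915 287.37236302  26.76771394] origin [538.42416784 331.66482064] [539.63416867 329.67631411]
lug [572.77400248  17.28439606  47.5085546 ]
```

```bash
python3 - <<'E'
from h import *
chain([539.2,330.5,86],down(-0.346),2)
E
```

```text
[ 0.007  0.007  0.621 -0.005  0.     0.019]
[ 0.007  0.006  0.621 -0.005  0.     0.019]
```

Call:
drive_tool(series="0.007 0.007 0.3 -0.005 0 0.019 1;0.007 0.007 0.621 -0.005 0 0.019 1;0.007 0.007 0.621 -0.005 0 0.019 1;0.007 0.007 0.621 -0.005 0 0.019 1")

```text
time_s: 14.6
eef_pos: [538.7, 329.9, 161.7]
ee_rot: [-0.001, 0.815, 0.579, -0.0]
force: [0.3, 0.4, -0.1]
grip_width: 1.002
```

Call:
drive_tool(series="0.007 0.006 0.25 -0.005 0 0.019 1;0.007 0.006 0.45 -0.005 0 0.019 1;0.007 0.006 0.621 -0.005 0 0.019 1;0.007 0.006 0.621 -0.005 0 0.019 1;0.007 0.006 0.621 -0.005 0 0.019 1")

```text
time_s: 15.1
eef_pos: [540.6, 330.9, 89.6]
ee_rot: [0.001, 0.818, 0.575, 0.002]
force: [0.2, 0.4, 0.9]
grip_width: 0.999
```

Call:
drive_tool(series="0 0 0 0 0 0 0;0 0 0 0 0 0 0;0 0 0 0 0 0 0;0 0 0 0 0 0 0;0 0 0 0 0 0 0;0 0 0 0 0 0 0;0 0 0 0 0 0 0;0 0 0 0 0 0 0", newtons=70)

```text
time_s: 15.9
eef_pos: [540.5, 331.4, 91.1]
ee_rot: [0.0, 0.818, 0.575, 0.002]
force: [-5.1, 0.9, 8.9]
grip_width: 0.502
```

Call:
drive_tool(series="0 0 -0.2 0 0 0 0.45;0 0 -0.5 0 0 0 0.45;0 0 -0.5 0 0 0 0.45;0 0 -0.5 0 0 0 0.45")

```text
time_s: 16.3
eef_pos: [539.6, 331.0, 149.4]
ee_rot: [0.0, 0.818, 0.575, 0.001]
force: [-0.5, -0.1, -9.6]
grip_width: 0.496
```

```bash
python3 - <<'E'
from h import *
s=telemetry.sense();print(s["time_s"],s["eef_pos"],s["joints"].round(2),s["force"],s["grip_width"])
m=R.from_quat(s["ee_rot"],scalar_first=True).as_matrix();print("jaw yaw",np.arctan2(m[1,1],m[0,1]))
chain([569.2,133,150],down(0.03),2)
E
```

```text
16.3 [539.61932401 330.96630208 149.42915473] [ 0.37  0.62  1.26 -0.    1.27  0.71] [-0.48342928 -0.14809741 -9.58311536] 0.4960274112947494
jaw yaw -0.3450609074556003
[-0.735  0.395 -0.003  0.002 -0.001 -0.375]
[-0.795  0.251 -0.003  0.002 -0.001 -0.375]
```

Call:
drive_tool(series="-0.35 0.2 0 0 0 -0.18 0.45;-0.735 0.395 0 0 0 -0.375 0.45;-0.735 0.395 0 0 0 -0.375 0.45;-0.735 0.395 0 0 0 -0.375 0.45")

```text
time_s: 16.7
eef_pos: [553.6, 230.4, 146.7]
ee_rot: [-0.001, 0.761, 0.648, -0.001]
force: [0.6, 0.8, -8.5]
grip_width: 0.494
```

Call:
drive_tool(series="-0.4 0.125 0 0 0 -0.18 0.45;-0.795 0.25 0 0 0 -0.375 0.45;-0.795 0.25 0 0 0 -0.375 0.45;-0.795 0.25 0 0 0 -0.375 0.45;-0.795 0.25 0 0 0 -0.375 0.45")

```text
time_s: 17.2
eef_pos: [567.4, 132.6, 145.6]
ee_rot: [-0.002, 0.697, 0.717, -0.001]
force: [0.0, 0.4, -8.5]
grip_width: 0.499
```

```bash
python3 - <<'E'
from h import *
s=telemetry.sense();print(s["time_s"],s["eef_pos"],s["force"])
print(rel([569.2,133,95],down(0.03)))
print(rel([569.2,133,94],down(0.03)))
E
```

```text
17.2 [567.40121812 132.56198948 145.55570101] [ 0.02192054  0.42187168 -8.47244267]
(array([0.003, 0.017, 0.421]), array([-0.008, -0.001, -0.004]))
(array([0.003, 0.017, 0.43 ]), array([-0.008, -0.001, -0.004]))
```

Call:
drive_tool(series="0.003 0.017 0.2 -0.008 0 -0.004 0.45;0.003 0.017 0.35 -0.008 0 -0.004 0.45;0.003 0.017 0.425 -0.008 0 -0.004 0.45;0.003 0.017 0.425 -0.008 0 -0.004 0.45;0.003 0.017 0.425 -0.008 0 -0.004 0.45")

```text
time_s: 17.7
eef_pos: [568.9, 133.5, 95.8]
ee_rot: [0.0, 0.696, 0.718, -0.0]
force: [-5.9, -4.3, 2.8]
grip_width: 0.498
```

```bash
python3 - <<'E'
from h import *
s=telemetry.sense();print(s["time_s"],s["eef_pos"],s["force"])
D=eyes.capture("side");S=eyes.capture("scene")
print(nets.spot_in("saddle",D)[:2],nets.spot_in("saddle",S)[:2])
def cr(p,x,y,w,h,k):
    i=cv2.resize(cv2.cvtColor(p["frame"],cv2.COLOR_RGB2BGR)[y:y+h,x:x+w],None,fx=k,fy=k,interpolation=cv2.INTER_CUBIC)
    for q in range(0,w,20): cv2.putText(i,str(x+q),(q*k,12),0,.4,(0,0,255),1)
    for q in range(0,h,20): cv2.putText(i,str(y+q),(0,q*k+4),0,.4,(0,0,255),1)
    return i
o=np.zeros((600,800,3),np.uint8);o[:,:400]=cr(D,270,180,80,120,5);o[:,400:]=cr(S,260,180,80,120,5)
cv2.imwrite("pics/j1.png",o)
print(rel([571.4,62.8,s["eef_pos"][2]],down(.03)))
E
```

```text
17.7 [568.91818347 133.50066179  95.7602519 ] [-5.94896949 -4.31281024  2.77189158]
[{'rect': [308.6, 210.0, 331.0, 271.9], 'confidence': 0.6}, {'rect': [308.2, 84.5, 562.2, 403.1], 'confidence': 0.39}] [{'rect': [291.9, 241.8, 323.0, 275.5], 'confidence': 0.52}, {'rect': [278.3, 243.5, 404.9, 315.0], 'confidence': 0.22}]
(array([-0.59 ,  0.002,  0.   ]), array([-0.   ,  0.001,  0.003]))
```

View pics/j1.png

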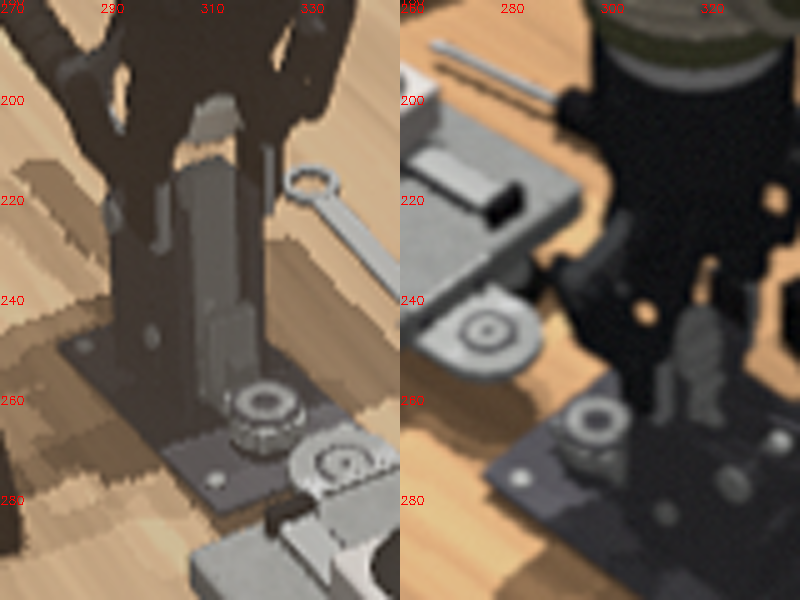

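Saddle at side (323,260) and scene (299.4,264); lug ring at side (339,272.4) and scene (277.4,246). The same two cameras give the remaining offset.

```bash
python3 - <<'E'
from h import *
D=eyes.capture("side");S=eyes.capture("scene")
s=tri([(D,(323,260)),(S,(299.4,264))]);l=tri([(D,(339,272.4)),(S,(277.4,246))])
print(s,l,l-s,"fixed z:",[ (atz(p,b,48)-atz(p,a,s[2])).round(1) for p,a,b in((D,(323,260),(339,272.4)),(S,(299.4,264),(277.4,246)))])
dxy=(l-s)[:2];e=telemetry.sense()["eef_pos"]
print(rel([e[0]+dxy[0],e[1]+dxy[1],e[2]+1.5],down(.03)),rel([e[0],e[1],e[2]+1.5],down(.03)))
E
```

```text
[571.25903782  79.73201604  36.25448061] [573.75081668  15.87534818  48.75785576] [  2.49177886 -63.85666785  12.50337514] fixed z: [array([  2.9, -63. ,  11.7]), array([  2.1, -64.5,  11.7])]
(array([-0.533,  0.004, -0.012]), array([-0.   ,  0.001,  0.003])) (array([-0.   , -0.   , -0.012]), array([-0.   ,  0.001,  0.003]))
```

The saddle measures 36 mm high, 8 too much. The jack must have tilted toe-up in the grip, with its rear edge on the desk. I'll press it flat before sliding it in.

Call:
drive_tool(series="0 0 0.02 0 0 0 0.45;0 0 0.04 0 0 0 0.45;0 0 0.05 0 0 0 0.45;0 0 0.05 0 0 0 0.45")

```text
time_s: 18.4
eef_pos: [569.3, 132.2, 94.7]
ee_rot: [0.002, 0.695, 0.719, -0.001]
force: [-18.1, -18.1, 33.4]
grip_width: 0.496
```

Call:
drive_tool(series="0 0 0 0 0 0 0.8;0 0 0 0 0 0 0.8;0 0 0 0 0 0 0.8;0 0 0 0 0 0 0;0 0 0 0 0 0 0;0 0 0 0 0 0 0;0 0 0 0 0 0 0")

```text
time_s: 19.1
eef_pos: [569.1, 132.6, 94.8]
ee_rot: [0.002, 0.695, 0.719, -0.001]
force: [-5.0, 1.4, 6.3]
grip_width: 0.495
```

```bash
python3 - <<'E'
from h import *
s=telemetry.sense();print(s["time_s"],s["eef_pos"],s["force"],s["grip_width"])
D=eyes.capture("side");S=eyes.capture("scene")
def ring(p,u):
    g=cv2.cvtColor(p["frame"],cv2.COLOR_RGB2GRAY);x,y=int(u[0])-14,int(u[1])-14
    c=cv2.resize(g[y:y+28,x:x+28],None,fx=8,fy=8,interpolation=cv2.INTER_CUBIC);return c
o=np.hstack([cv2.resize(cv2.cvtColor(p["frame"],cv2.COLOR_RGB2BGR)[y:y+50,x:x+50],None,fx=8,fy=8,interpolation=cv2.INTER_CUBIC) for p,x,y in((D,302,240),(S,270,235))])
cv2.imwrite("pics/j2.png",o)
E
```

```text
19.1 [569.10781578 132.58028287  94.8297817 ] [-4.97821218  1.41727429  6.30719911] 0.4954637042885025
```

View pics/j2.png

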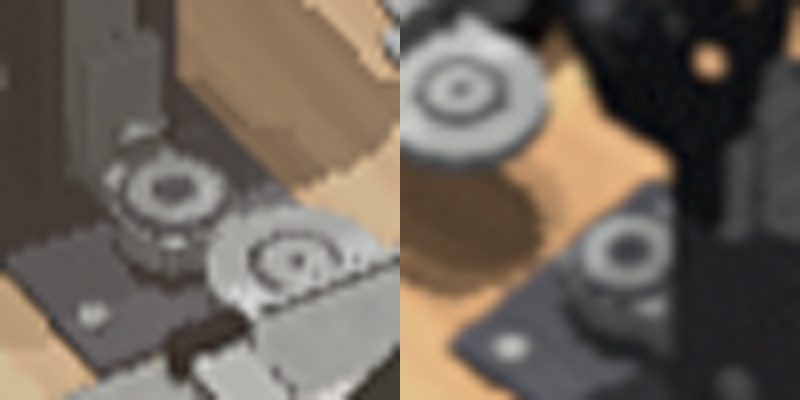

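```bash
python3 - <<'E'
from h import *
D=eyes.capture("side");S=eyes.capture("scene")
s=tri([(D,(324.1,263.5)),(S,(298.5,266.3))]);l=tri([(D,(339.1,272.5)),(S,(277.8,246.3))])
print(s,l,l-s,"fixed z:",[ (atz(p,b,48)-atz(p,a,28)).round(1) for p,a,b in((D,(324.1,263.5),(339.1,272.5)),(S,(298.5,266.3),(277.8,246.3)))])
# template match of saddle/lug patches for later numeric tracking
np.savez("t.npz",side=D["frame"],scene=S["frame"])
q=telemetry.sense();m=R.from_quat(q["ee_rot"],scalar_first=True).as_matrix();print("jaw yaw",np.arctan2(m[1,1],m[0,1]),m[:,2],q["eef_pos"])
dx=(l-s)[:2]
e=q["eef_pos"]
print(rel([e[0]+dx[0],e[1]+dx[1]-1,e[2]],down(.03)))
E
```

```text
[572.21245324  77.22578774  27.91036745] [573.79110407  16.444319    48.12638792] [  1.57865083 -60.78146874  20.21602047] fixed z: [array([  1.8, -60.5,  20. ]), array([  1.4, -60.9,  20. ])]
jaw yaw 0.03420597381014124 [ 0.00121852 -0.00465625 -0.99998842] [569.07783177 132.63008121  94.80984141]
(array([-0.515, -0.004,  0.002]), array([0.002, 0.009, 0.008]))
```

Call:
drive_tool(series="-0.1 0 0 0 0 0 0;-0.2 -0.002 0 0 0 0 0;-0.3 -0.003 0 0 0 0 0;-0.4 -0.004 0 0 0 0 0;-0.48 -0.004 0 0 0 0 0;-0.515 -0.004 0 0 0 0 0;-0.515 -0.004 0 0 0 0 0;-0.515 -0.004 0 0 0 0 0")

```text
time_s: 20.1
eef_pos: [570.8, 70.4, 94.9]
ee_rot: [0.002, 0.695, 0.719, -0.002]
force: [0.8, -2.6, -2.4]
grip_width: 0.492
```

```bash
python3 - <<'E'
from h import *
s=telemetry.sense();print(s["time_s"],s["eef_pos"],s["force"],s["grip_width"])
t=np.load("t.npz")
for n,(x,y) in (("side",(339,272)),("scene",(278,246))):
    p=eyes.capture(n);a=t[n][y-10:y+11,x-10:x+11] if n=="scene" else t[n][y-12:y+5,x-8:x+16]
    r=cv2.matchTemplate(p["frame"][y-25:y+26,x-25:x+26],a,cv2.TM_CCOEFF_NORMED);print(n,cv2.minMaxLoc(r))
    save(p,f"pics/{n}_j3.png")
E
```

```text
20.1 [570.79209799  70.38344911  94.86715603] [ 0.83826803 -2.614902   -2.3522828 ] 0.49237234185587464
side (-0.37106919288635254, 0.7893065214157104, (27, 31), (17, 13))
scene (-0.546789288520813, 0.5679558515548706, (2, 29), (14, 15))
```

Call:
drive_tool(series="0 0 0 0 0 0 1;0 0 0 0 0 0 1;0 0 0 0 0 0 1;0 0 0 0 0 0 1;0 0 -0.3 0 0 0 1;0 0 -0.6 0 0 0 1;0 0 -0.9 0 0 0 1;0 0 -0.9 0 0 0 1;0 0 -0.9 0 0 0 1")

```text
time_s: 21.1
eef_pos: [570.7, 71.2, 203.2]
ee_rot: [0.003, 0.695, 0.719, -0.001]
force: [-0.1, 0.6, 0.4]
grip_width: 1.003
```

```bash
python3 - <<'E'
from h import *
s=telemetry.sense();print(s["time_s"],s["eef_pos"],s["force"],s["grip_width"])
t=np.load("t.npz");W=eyes.capture("wrist");save(W,"pics/w5.png");import pickle;pickle.dump(W,open("w5.pkl","wb"))
D=eyes.capture("side");S=eyes.capture("scene")
def track(p,im,u,z,sh,r=6):
    x,y=map(int,np.round(u));a=im[y-r:y+r+1,x-r:x+r+1]
    X=atz(p,u,z)+sh;e=proj(p,X);ex,ey=map(int,np.round(e));b=p["frame"][ey-r-8:ey+r+9,ex-r-8:ex+r+9]
    m=cv2.minMaxLoc(cv2.matchTemplate(b,a,cv2.TM_CCOEFF_NORMED));got=np.array([ex-8+m[3][0],ey-8+m[3][1]])+(np.array(u)-[x,y])
    print("track",e.round(1),got,round(m[1],2),(atz(p,got,z)-atz(p,u,z)).round(1))
sh=np.array([1.7,-62.2,0])
track(S,t["scene"],(284,278.5),6,sh);track(S,t["scene"],(298.5,266.3),28,sh)
track(D,t["side"],(305,247),40,sh)
for k in ("jack","grip","saddle"):
  for d in nets.spot_in(k,W)[:2]: print(k,round(d["confidence"],2),np.round(d["rect"]))
print("pred grip", proj(W,[566.9,217.7,130]),proj(W,[566.9,217.7,117]))
print("pred base back", proj(W,[572.3+2.6-42,60+75,6]),proj(W,[572.3-2.6+42,60+75,6]))
chain([567,219,170],down(.034),2)
E
```

```text
21.1 [570.67283671  71.19812483 203.18294483] [-0.08768478  0.58867779  0.35466192] 1.0027816683536177
track [263.7 264.5] [264.  264.5] 0.74 [  1.3 -61.7   0. ]
track [277.7 252.6] [276.5 250.3] 0.67 [ -1.3 -69.3   0. ]
track [319.1 262.7] [319 263] 0.9 [  1.  -62.9   0. ]
jack 0.78 [276.   0. 363. 293.]
grip 0.95 [299.   0. 338. 240.]
saddle 0.62 [304. 224. 332. 273.]
pred grip [322.10584517  -7.27992113] [321.95732098   2.28496648]
pred base back [281.9896009  148.23684468] [365.53847927 151.22867676]
[ 0.617  0.007  0.13  -0.001  0.005  0.   ]
[ 0.617  0.007  0.132 -0.001  0.005  0.   ]
```

Call:
drive_tool(series="0.3 0.004 0 0 0.003 0 0.5;0.617 0.007 0.13 0 0.005 0 0;0.617 0.007 0.13 0 0.005 0 0;0.617 0.007 0.13 0 0.005 0 0")

```text
time_s: 21.8
eef_pos: [568.5, 145.4, 185.5]
ee_rot: [0.001, 0.695, 0.719, -0.002]
force: [0.5, -0.4, 0.7]
grip_width: 0.331
```

Call:
drive_tool(series="0.3 0.004 0.05 0 0.003 0 0;0.617 0.007 0.13 0 0.005 0 0;0.617 0.007 0.13 0 0.005 0 0;0.617 0.007 0.13 0 0.005 0 0;0.617 0.007 0.13 0 0.005 0 0")

```text
time_s: 22.3
eef_pos: [567.2, 217.9, 170.1]
ee_rot: [0.0, 0.695, 0.719, -0.001]
force: [-0.6, 0.7, -0.0]
grip_width: 0.0
```

```bash
python3 - <<'E'
from h import *
s=telemetry.sense();print(s["time_s"],s["eef_pos"],s["force"],s["grip_width"])
W=eyes.capture("wrist");save(W,"pics/w6.png")
for d in nets.spot_in("grip",W)[:3]: print(round(d["confidence"],2),np.round(d["rect"]))
print("grip pred edges",[proj(W,[566.9+sx*12,217.7+sy*40,117+sy*12]).round() for sx in(-1,1) for sy in(-1,1)])
g=cv2.cvtColor(W["frame"],cv2.COLOR_RGB2GRAY)
for y in (150,180,200,220): print(y,g[y,285:365:2])
print(rel([567,219,136],down(.034)))
E
```

```text
22.3 [567.21730595 217.92843267 170.13190821] [-0.6365841   0.70982311 -0.00972124] 6.622984135312222e-06
0.69 [291. 189. 339. 380.]
grip pred edges [array([299., 316.]), array([299., 200.]), array([336., 317.]), array([345., 202.])]
150 [101 100 100 101 107 106 105 102 101 103 103 106 105 101  97 102 156 188
 189 183 196 197 199 201 200 201 197 184 131 136 132 131 132 134 136 138
 135 131 125 125]
180 [ 99 101 104 109 106 105 103 101 102 103 105 104 101  99 105 109 110 121
 149 150 115 126 128 126 128 127 132 137 139 135 132 132 136 136 138 135
 130 126 121 119]
200 [ 99 106 109  79  19  25  22  22  20  41  90 119 140 160 159 142  78  69
  45  21  16  17  19  19  14  78 136 141 139 133 134 135 136 136 135 132
 127 123 119 120]
220 [ 85  91  90  44  26  24  24  29  31  34  33  22  19  22  20  22  22  18
  22  19  21  21  21  16  17  27  99 112 109 106 107 107 107 107 104 102
  98  94  93 100]
(array([ 0.008, -0.001,  0.284]), array([-0.002,  0.002, -0.001]))
```

The jack followed the gripper as predicted (hole moved 1.3/−61.7 mm, mast 1.0/−62.9 mm). The grip lies about 4 mm to −x of where I expected, so I'll correct that and start the first stroke.

Call:
drive_tool(series="0.008 -0.034 0.15 0 0 0 0;0.008 -0.034 0.28 0 0 0 0;0.008 -0.034 0.28 0 0 0 0")

```text
time_s: 22.7
eef_pos: [562.3, 217.8, 135.0]
ee_rot: [-0.001, 0.696, 0.719, -0.002]
force: [0.2, 0.1, 0.1]
grip_width: 0.0
```

Call:
drive_tool(series="0 0 0.1 0 0 0 0;0 0 0.2 0 0 0 0;0 0 0.3 0 0 0 0;0 0 0.4 0 0 0 0;0 0 0.5 0 0 0 0;0 0 0.58 0 0 0 0;0 0 0.64 0 0 0 0;0 0 0.66 0 0 0 0;0 0 0.66 0 0 0 0")

```text
time_s: 23.6
eef_pos: [563.4, 217.6, 60.7]
ee_rot: [0.001, 0.695, 0.719, -0.001]
force: [-14.3, -3.9, 45.5]
grip_width: 0.003
```

Call:
drive_tool(series="0 0 -0.15 0 0 0 0;0 0 -0.3 0 0 0 0;0 0 -0.45 0 0 0 0;0 0 -0.63 0 0 0 0;0 0 -0.63 0 0 0 0;0 0 -0.63 0 0 0 0;0 0 -0.63 0 0 0 0;0 0 -0.63 0 0 0 0")

```text
time_s: 24.4
eef_pos: [562.9, 217.6, 135.0]
ee_rot: [0.0, 0.695, 0.719, -0.001]
force: [0.2, -0.4, 0.4]
grip_width: 0.0
```

```bash
cat > chk.py <<'E'
from h import *
import sys
s=telemetry.sense();print(s["time_s"],s["eef_pos"].round(1),s["force"].round(1))
t=np.load("t.npz")
def tr(p,im,u,box,R_=14):
    x,y=u;a=im[y-box[1]:y+box[1]+1,x-box[0]:x+box[0]+1]
    b=p["frame"][y-box[1]-R_:y+box[1]+R_+1,x-box[0]-R_:x+box[0]+R_+1]
    m=cv2.minMaxLoc(r:=cv2.matchTemplate(b,a,cv2.TM_CCOEFF_NORMED));return m[3][0]-R_,m[3][1]-R_,round(m[1],2)
D=eyes.capture("side");S=eyes.capture("scene");save(D,f"pics/side_{sys.argv[1]}.png");save(S,f"pics/scene_{sys.argv[1]}.png")
print("lug side/scene shift",tr(D,t["side"],(339,270),(9,5)),tr(S,t["scene"],(278,246),(9,9)))
# expected shift for pad rise h
for h in(10,18,25): print(h,[ (proj(p,[573,17-h*.12,48+h])-proj(p,[573,17,48])).round(1) for p in(D,S)])
W=eyes.capture("wrist");save(W,f"pics/w_{sys.argv[1]}.png")
print([(round(d["confidence"],2),np.round(d["rect"])) for d in nets.spot_in("grip",W)[:2]])
E
python3 chk.py a
```

```text
24.4 [562.9 217.6 135. ] [ 0.2 -0.4  0.4]
lug side/scene shift (0, 0, 0.86) (-1, 0, 0.52)
10 [array([ 0.4, -3.3]), array([-0.6, -3.6])]
18 [array([ 0.7, -6. ]), array([-1.1, -6.5])]
25 [array([ 1. , -8.4]), array([-1.5, -9. ])]
[(0.58, array([294., 196., 348., 405.]))]
```

Call:
drive_tool(series="0 0 0.1 0 0 0 0;0 0 0.2 0 0 0 0;0 0 0.3 0 0 0 0;0 0 0.4 0 0 0 0;0 0 0.5 0 0 0 0;0 0 0.58 0 0 0 0;0 0 0.63 0 0 0 0;0 0 0.65 0 0 0 0;0 0 0.65 0 0 0 0")

```text
time_s: 25.5
eef_pos: [564.3, 218.1, 61.8]
ee_rot: [0.002, 0.695, 0.719, 0.001]
force: [-10.5, -0.9, 36.5]
grip_width: -0.004
```

```bash
python3 chk.py b
```

```text
25.5 [564.3 218.1  61.8] [-10.5  -0.9  36.5]
lug side/scene shift (1, -5, 0.84) (-1, -6, 0.66)
10 [array([ 0.4, -3.3]), array([-0.6, -3.6])]
18 [array([ 0.7, -6. ]), array([-1.1, -6.5])]
25 [array([ 1. , -8.4]), array([-1.5, -9. ])]
[(0.66, array([294., 195., 343., 404.]))]
```

Call:
drive_tool(series="-0.002 0.006 -0.15 0 0 0 0;-0.002 0.006 -0.3 0 0 0 0;-0.002 0.006 -0.45 0 0 0 0;0 0.006 -0.62 0 0 0 0;0 0.006 -0.62 0 0 0 0;0 0.006 -0.62 0 0 0 0;0 0.006 -0.62 0 0 0 0;0 0.006 -0.62 0 0 0 0")

```text
time_s: 26.5
eef_pos: [564.2, 218.1, 134.8]
ee_rot: [0.001, 0.695, 0.719, 0.0]
force: [0.4, 0.3, 0.3]
grip_width: 0.004
```

Call:
drive_tool(series="0 0 0.1 0 0 0 0;0 0 0.2 0 0 0 0;0 0 0.3 0 0 0 0;0 0 0.4 0 0 0 0;0 0 0.5 0 0 0 0;0 0 0.58 0 0 0 0;0 0 0.63 0 0 0 0;0 0 0.645 0 0 0 0;0 0 0.645 0 0 0 0")

```text
time_s: 27.4
eef_pos: [565.3, 218.5, 61.4]
ee_rot: [0.003, 0.695, 0.719, 0.002]
force: [-13.6, -2.0, 39.6]
grip_width: -0.002
```

```bash
python3 chk.py c
```

```text
27.4 [565.3 218.5  61.4] [-13.6  -2.   39.6]
lug side/scene shift (2, -8, 0.69) (-2, -10, 0.77)
10 [array([ 0.4, -3.3]), array([-0.6, -3.6])]
18 [array([ 0.7, -6. ]), array([-1.1, -6.5])]
25 [array([ 1. , -8.4]), array([-1.5, -9. ])]
[(0.62, array([293., 195., 343., 402.]))]
```

```bash
python3 - <<'E'
from h import *
S=eyes.capture("scene");D=eyes.capture("side")
def tr(p,old,u,box,r=10):
    im=cv2.cvtColor(cv2.imread(old),cv2.COLOR_BGR2RGB);x,y=map(int,u);a=im[y-box:y+box+1,x-box:x+box+1]
    m=cv2.minMaxLoc(cv2.matchTemplate(p["frame"][y-box-r:y+box+r+1,x-box-r:x+box+r+1],a,cv2.TM_CCOEFF_NORMED));return m[3][0]-r,m[3][1]-r,round(m[1],2)
print("base hole scene",tr(S,"pics/scene_j3.png",(264,264),6),tr(S,"pics/scene_a.png",(264,264),6))
print("mast side",tr(D,"pics/side_a.png",(319,263),6))
X=proj(D,[565,-191,150]);Y=proj(D,[565,-191,110]);print("plate side",X,tr(D,"pics/side_a.png",X,9), "stop",tr(D,"pics/side_a.png",Y,7))
Rm=R.from_euler('x',.085).apply([0,-66,130]);print("expected plate shift",proj(D,[565,-191+ (R.from_euler('x',.085).apply([0,92,145])-[0,92,145])[1],150+(R.from_euler('x',.085).apply([0,92,145])-[0,92,145])[2]])-X)
for n,p,h in(("side",D,0),("scene",S,0)):
  print(n,[(k,np.round(nets.spot_in(k,p)[0]["rect"])) for k in("jack","spare_foot_a","wrench","sanitiser","screwdriver") if nets.spot_in(k,p)])
s=telemetry.sense();print(s["time_s"],s["eef_pos"],s["force"])
E
```

```text
base hole scene (0, 0, 0.93) (0, 0, 0.94)
mast side (0, 0, 0.95)
plate side [397.04368053 299.73062848] (7, 2, 0.96) stop (5, 1, 0.8)
expected plate shift [4.72400484 1.48659873]
side [('jack', array([280., 214., 341., 286.])), ('spare_foot_a', array([382., 224., 393., 240.])), ('wrench', array([326., 213., 368., 253.])), ('screwdriver', array([267., 323., 311., 368.]))]
scene [('jack', array([256., 214., 371., 311.])), ('spare_foot_a', array([210., 298., 230., 327.])), ('wrench', array([265., 308., 330., 365.])), ('sanitiser', array([347., 322., 383., 394.])), ('screwdriver', array([285., 198., 321., 217.]))]
28.65 [565.28940196 218.5186865   61.38908736] [-12.84135972  -1.9646893   39.74435395]
```

```bash
python3 -c "
from h import *
ctrl.finish_job();s=telemetry.sense();print(s['time_s'],s['eef_pos'],s['force'])"
```

```text
the job is handed in; nothing more can be done
the job is handed in; nothing more can be done
```

The job is handed in after about 29 s of robot time, with the handle held at its lower stop. It reports no verdict, so the results below are my own last checks.

**What I did:** I slid the aluminium plate down into the slot until it met the floor, and let go of it. I then set the jack flat on the desk, slid its saddle under the ringed lug, and pumped three full strokes.

**Last checks:**
- **Lift:** the lug had risen about 26 mm, which puts the left feet at roughly 20 mm. I worked that out from the lug and did not see the feet directly.
- **Handle:** the fingers were at 61 mm, the lower stop, pressing with about 40 N.
- **Jack:** it had not moved under load (0 px shift in the scene and side cameras). I put the saddle about 1–2 mm from the pad's centre from its shift; the lug hid it, so I could not see that directly.
- **Plate:** it moved with the tilting lamp, (7,2) px against about (5,1) px for the end stop beside it. I took the difference as play in the slot.
- **Other things on the desk:** the wrench, bottle, screwdriver and one of the spare feet still appeared about where they began. I did not re-check the occluder, the glasses case or the other spare foot.

**Checks that disagreed:**
- **Cameras:** the side camera disagreed with the wrist camera by about 2 mm at the slot.
- **Toe-up jack:** while carried, the jack had tipped toe-up by about 8 mm in the grip. I pressed it flat and measured it again before sliding it in.
- **Grip position:** the grip was 4 mm from where I first expected it, which I corrected.
- **Sideways force:** about 13 N of sideways force stayed on the tool while pressing.
- **Pictures:** I viewed 12, the most allowed and more than the 8 planned, so everything after the jack was set flat was checked by numbers only.

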